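# Close the bonding press on a glued handset with its fold-away crank

### The arm

A 6-joint arm with a two-finger parallel gripper is mounted at the origin on a cart in front of the work surface, level with it; the furniture and walls round the work are solid. World frame = base frame: x ahead of the robot, y to its left, z up, the work surface at z = 0. Lengths are in m, angles in rad, forces in N, time in s.
With the tool pointing down it reaches from about 0.375 to 0.925 m from the base axis. Payload 5.7 kg.
Tool frame: the origin (TCP) lies on the centre line of the jaws, within the pads' length; the fingertips stand 25 mm ahead of it and the grasp point (between the pads) lies 6 mm ahead of it (tip_extent is the distance from the TCP to the fingertips, in m); z points along the fingers, y is the direction in which the jaws open and shut (so a half turn about z gives the same grasp; the last joint's range is limited). The gripper opens to 88 mm and grips with 3 to 60 N. Pads are 20 mm wide; open, the fingers measure 115 mm over their backs; the gripper's body (75 mm by 178 mm) begins 61 mm behind the grasp point.
Start: joints at [-1.351, 0.359, 1.51, -0, 1.272, -0.115], TCP at [0.197, -0.567, 0.248] pointing down, gripper open.
Joint ranges: [-2.97, 2.97], [-1.01, 2.36], [0.21, 2.38], [-0.96, 4.11], [0.2, 2.71], [-2.98, 2.98]. Speed limits (rad/s): [2.39, 2.39, 3.14, 3.14, 3.14, 3.14].

### API

Orientations are given as a unit quaternion [w, x, y, z].
In Python, from plant import goto, line_to, goto_joints, grip, hold, ik, state, capture, PlanningError, job_done, look_for, masks_of, tip_extent gives the robot as it stands. The module is installed in compiled form; this text tells all that it offers. Calls block until the motion is done:
- goto(position, orientation): joint-space move of the TCP to a pose.
- line_to(position, rot=None, rate=0.15): straight line of the TCP; rot=None keeps the orientation; rate is the mean speed in m/s.
- goto_joints(angles): joint-space move.
- grip(opening, f_grip=None): finger opening in m; f_grip is the grip in N (None keeps the last); returns when the fingers have stopped.
- hold(seconds).
- ik(position, orientation): joint angles nearest the present ones, or None.
- state(): the state.
- capture(name): name is "side" or "top"; returns a dict with "img" (480x640x3 uint8, red, green, blue), "camera_matrix" (3x3 intrinsics, pixels), "dist_coeffs" ([k1, k2, p1, p2, k3] as OpenCV has them; the pictures are not rectified), "rvec" (rotation vector, rad) and "tvec" (3), from world to camera coordinates, as OpenCV has them. Camera axes: x right, y down, z forward; pixel columns grow to the right and rows downward; lengths in m; the calibration is good to about 2 mm. A picture is of the moment at which its call begins. There is no depth.
A pose or a line that the arm cannot do raises PlanningError and nothing moves.
- job_done(): hands the job in, once; it reports no verdict.
Trained networks look in a picture, given as the dict that the camera call returned (one of the last four; its "shot" number tells which), for a name from the list of things; names that differ only in an ending like _2 or _b are one class to them, and where a whole thing is asked for, a point or a joint stands for the part that bears it (a point fixed in the world has none). Each returns a list of dicts, best first, with "conf" (0 to 1); they miss things now and then, are a little off and sometimes report something else, mostly with a low value. They report only what shows in the picture. A call takes as long as a camera call.
- look_for(label, picture): "location" ([x, y, z] in m, in world coordinates, good to about 4 mm: the middle of the surface that is visible of it).
- masks_of(label, picture): "mask" (480x640 bool, what is visible of it).
The state is a dict: "time_s": time; "joint_positions": joint angles; "qd": joint speeds; "effort": joint torques, N m; "position": TCP position; "orientation": TCP orientation; "wrist_force": force on the tool from outside, world axes, zero at the start; "torque": the same for the moment, N m; "opening": finger opening in m.
Only numpy, scipy, OpenCV 4.12 (cv2) and the standard library are available. Lean on these libraries where they do the work, as an engineer would, in place of code of your own. Each camera call takes 0.05 s, during which the arm holds its last target. There are 200 camera calls.

### The job

A phone with a freshly glued housing lies in the nest of the small bench press and has to be clamped while the glue sets. Swing the folding handle of the press's handwheel out until it stands fully upright, crank the wheel clockwise (seen from above) until the pressure plate is firmly down on the phone - you will feel the crank go from its light running drag to about twice that effort; do not force it further, or the phone is crushed - and then fold the handle back flat onto the wheel without letting the press slacken, leaving the other things on the bench where they are.

Things in the scene. Friction and masses are not known exactly. Their poses are not given: they have to be found in the camera images.
- press: Grey two-column bench press fixed to the worktop: base 150 x 250 x 20 mm, two upright 18 mm columns 184 mm apart (along its y), crosshead 52 x 228 mm with its top 140 mm above the worktop, low column nuts to 149 mm. Origin: centre of the base's underside, straight below the wheel's axis. z up; x points away from its open front.
- plate: Steel pressure plate 66 x 130 x 12 mm that slides down the columns below the crosshead, 28 mm per turn (4.46 mm per rad) of the wheel. Origin on the wheel's axis at the plate's underside; it stands 6.5 mm above the face of the rubber pad below, which gives a little under load. Not to be touched by the robot.
- pad_face (a point): Centre of the unloaded pad's lower face (46 x 100 mm). Below it a closed key phone 108 x 46 x 16 mm lies in an aluminium nest, on packing whose height differs from job to job and is not measured: the pad meets the phone somewhere between 2.8 and 8 rad of cranking from the start, to be found by feel. From there the load grows by roughly 95 N per rad: go in small steps.
- wheel (a joint): Handwheel angle in rad, growing clockwise seen from above (plate down); limits -1.2 and 9.5, starts between -0.8 and 0.8. The wheel stays at its height and stays where it is left. Steady friction 0.18 N m, so turning it takes about 3.1 N at the upright handle (58 mm from the axis), sideways along the circle; every 10 N on the plate add about 0.8 N.
- wheel_hub (a point): Point on the wheel's axis 172 mm above the worktop, level with the handle's pivot; x axis level, towards the pivot, z up. The wheel is a three-spoked dark steel ring, 129 mm over the rim; rim 13 mm thick, its top 162 mm above the worktop; hub 32 mm across, its top at 158 mm.
- fold (a joint): Angle of the fold-away handle in rad: 0 folded (level, from its pivot at the rim inwards across the hub), 1.571 upright against its stop (the working position). Starts at 0 to 0.06. Stays where it is left (friction 0.08 N m, about 1.6 N at 50 mm). It swings in the upright plane through the wheel's axis and the pivot.
- fold_pivot (a point): Centre of the handle's pivot pin in its clevis on the rim: 58 mm from the wheel's axis, 172 mm above the worktop. x axis outwards from the wheel's axis, y along the pin (tangential), z up; turns with the wheel only. The clevis is 24 mm wide along the pin, 18 mm deep, its top at 179 mm.
- handle_mid (a point): Centre of the black barrel-shaped grip, 50 mm from the pivot. Round, 20 mm thick in the middle, 16 mm at the ends, reaching 14 to 85 mm from the pivot; it turns freely on its shank, so fingers holding it can keep their direction while cranking. x axis along the shank to the pivot. Folded, it lies 172 mm above the worktop, 4 mm clear of the hub.
- handle_end (a point): Free end of the handle's shank, on its axis, 88 mm from the pivot: folded it lies 30 mm beyond the wheel's axis, upright it is 260 mm above the worktop. Aim for 40 N on the plate (3 N above running at the handle); under 20 N is too slack, over 70 N too much. Let go, the wheel holds 40 N; more eases back to that. At a standstill friction can hide 3 N: compare readings taken alike.
- glue_bottle: Slim white glue bottle with a blue tip, 25 mm across, 101 mm tall, standing at the left of the press. Leave alone. Origin at the centre of its underside.
- masking_tape: Small roll of beige tape, 48 mm across, 18 mm high, lying at the right of the press. Leave alone. Origin at the centre of its underside.
- flux_syringe: Syringe, 24 x 138 x 17 mm, lying at the right of the press. Leave alone. Origin at the centre of its underside.

How it is judged:
By the outcome, as a careful person would: the job done as asked, in the order asked, and still so for the second after the job is handed in, with the robot touching nothing.
It also fails if it takes over 72 s, if anything falls off the work surface, if the arm or the gripper's body presses on something with over 40 N, if the wrist force passes 120 N, or if a joint passes its speed limit or range.

## Working session

There is one attempt and no reset: what is moved stays moved. The work goes in short steps, each a Python script; the robot and the scene stay as the last script left them, time stands still between calls to the robot, and variables do not carry over. Pictures are saved under pics/ and viewed, about 8 in all and at most 12, crops included, and the job is handed in when it is done.

```bash
mkdir -p pics; ls
python3 - <<'E'
from plant import *
import cv2,numpy as np
s=state();print(s['time_s'],s['position'],s['orientation'],s['wrist_force'])
for n in ("top","side"):
    p=capture(n);cv2.imwrite(f'pics/{n}0.png',p['img'][:,:,::-1])
    R=cv2.Rodrigues(p['rvec'])[0];print(n,'cam',(-R.T@np.ravel(p['tvec'])).round(3))
    for l in ("press","wheel_hub","wheel","fold_pivot","handle_mid","handle_end","plate","glue_bottle","masking_tape","flux_syringe"):
        try:
            r=look_for(l,p);print(n,l,[(np.round(x['location'],3).tolist(),round(x['conf'],2)) for x in r[:2]])
        except Exception as e: print(l,e)
E
```

```text
pics
0.0 [ 0.19698363 -0.56606325  0.24679182] [-9.28187422e-04  9.86022205e-01  1.66611366e-01 -5.49457721e-05] [0.47677266 0.24057847 0.3727263 ]
top cam [0.417 0.06  1.172]
top press [([0.554, 0.112, 0.134], 0.91)]
top wheel_hub [([0.563, 0.116, 0.161], 0.88)]
top wheel [([0.558, 0.117, 0.162], 0.71), ([0.58, 0.118, 0.177], 0.71)]
top fold_pivot [([0.558, 0.112, 0.162], 0.81)]
top handle_mid [([0.577, 0.113, 0.182], 0.55)]
top handle_end [([0.576, 0.115, 0.178], 0.65)]
top plate [([0.537, 0.115, 0.095], 0.62)]
top glue_bottle [([0.508, 0.295, 0.063], 0.65)]
top masking_tape [([0.599, -0.06, 0.016], 0.76)]
top flux_syringe [([0.518, -0.074, 0.016], 0.68)]
side cam [0.556 0.94  0.846]
side press [([0.563, 0.163, 0.027], 0.83)]
side wheel_hub [([0.568, 0.123, 0.158], 0.63)]
side wheel [([0.566, 0.126, 0.159], 0.55)]
side fold_pivot [([0.564, 0.127, 0.155], 0.93), ([0.522, -0.057, 0.022], 0.69)]
side handle_mid [([0.572, 0.117, 0.179], 0.6)]
side handle_end [([0.573, 0.12, 0.182], 0.75), ([0.572, 0.171, 0.091], 0.3)]
side plate [([0.569, 0.171, 0.091], 0.9)]
side glue_bottle [([0.509, 0.307, 0.046], 0.55)]
side masking_tape [([0.614, -0.044, 0.005], 0.54)]
side flux_syringe [([0.519, -0.058, 0.017], 0.6)]
```

Run:
```python
from plant import *
import cv2,numpy as np
p=capture("top");P=[p['rvec'],p['tvec'],p['camera_matrix'],p['dist_coeffs']]
P=[np.array(x,float) for x in P]
c=cv2.projectPoints(np.array([[.562,.116,.17]]),*P)[0].ravel();print(c)
x,y=c.astype(int);x0,y0=x-100,y-75
im=p['img'][y0:y0+150,x0:x0+200,::-1];cv2.imwrite('pics/topcrop.png',cv2.resize(im,(800,600),interpolation=cv2.INTER_CUBIC));print(x0,y0)
def bp(uv,z):
    n=cv2.undistortPoints(np.array(uv,float).reshape(-1,1,2),P[2],P[3]).reshape(-1,2)
    R=cv2.Rodrigues(P[0])[0];C=-R.T@P[1].ravel();d=np.c_[n,np.ones(len(n))]@R
    return C+d*((z-C[2])/d[:,2])[:,None]
for l,z in (("wheel",.162),("handle_mid",.178)):
    for r in masks_of(l,p)[:2]:
        ys,xs=np.nonzero(r['mask']);w=bp(np.c_[xs,ys],z)[:,:2].astype(np.float32)
        print(l,r['conf'],len(xs),w.mean(0),cv2.minEnclosingCircle(w),cv2.minAreaRect(w))
```

```text
[287.46822098 246.76027863]
187 171
wheel 0.81 1883 [0.5623554 0.1106028] ((0.5649634003639221, 0.11036676168441772), 0.06651561707258224) ((0.5607784986495972, 0.11217270791530609), (0.12325607985258102, 0.12367386370897293), 43.74580764770508)
handle_mid 0.84 448 [0.57791716 0.1130458 ] ((0.5799082517623901, 0.11264698207378387), 0.047023143619298935) ((0.5799081921577454, 0.11264164000749588), (0.018125785514712334, 0.09378057718276978), 89.63188171386719)
```

View pics/top0.png

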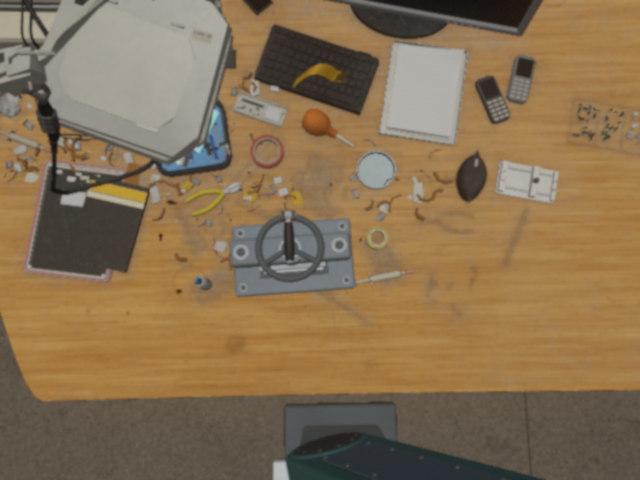

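View pics/topcrop.png

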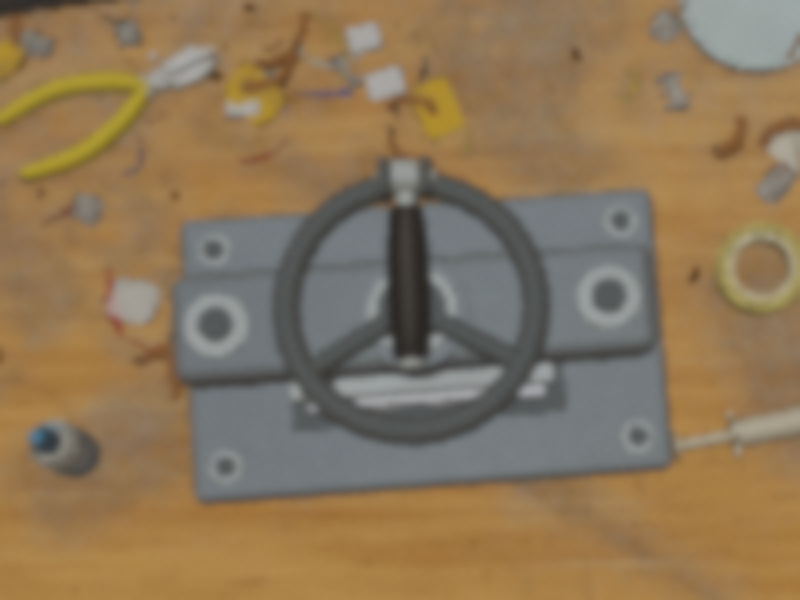

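View pics/side0.png

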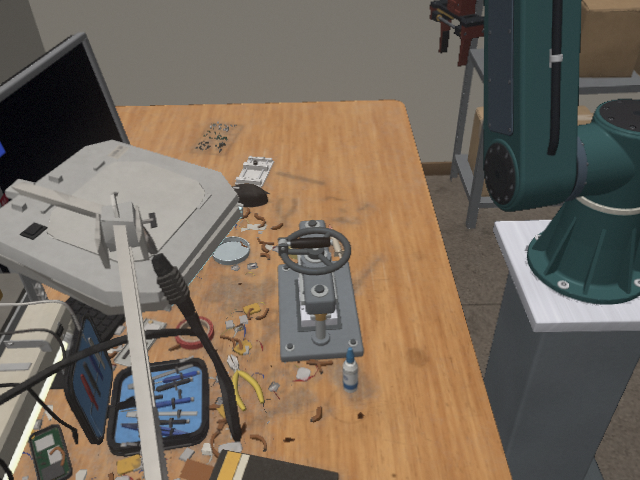

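The top view shows the wheel ring centred near px (290,248). The pivot clevis is at the far side, about (288,215), and the handle points back towards the robot. The nuts are at about (240.5,252) and (339,245). The lamp is back-left, clear of the work area. Next I'll calculate the geometry and overlay it on the side view.

```bash
cat > h.py <<'E'
from plant import *
import cv2,numpy as np
def cal(p): return [np.array(p[k],float) for k in ('rvec','tvec','camera_matrix','dist_coeffs')]
def bp(p,uv,z):
    P=cal(p);n=cv2.undistortPoints(np.array(uv,float).reshape(-1,1,2),P[2],P[3]).reshape(-1,2)
    R=cv2.Rodrigues(P[0])[0];C=-R.T@P[1].ravel();d=np.c_[n,np.ones(len(n))]@R
    return C+d*((z-C[2])/d[:,2])[:,None]
def proj(p,X): return cv2.projectPoints(np.array(X,float).reshape(-1,1,3),*cal(p))[0].reshape(-1,2)
E
python3 - <<'E'
from h import *
t=capture("top")
c=lambda u,v:(187+u/4-.375,171+v/4-.375)
nuts=bp(t,[c(214,325),c(609,297)],.149);print('nuts',nuts,np.linalg.norm(nuts[0]-nuts[1]),nuts.mean(0))
ring=bp(t,[c(273,308),c(549,308),c(411,442)],.156);print('ring',ring)
print('pivot',bp(t,[c(405,173)],.179),'end',bp(t,[c(411,362)],.172))
s=capture("side")
H=np.array([*nuts.mean(0)[:2],0]);th=np.linspace(0,2*np.pi,90)
im=s['img'][:,:,::-1].copy()
K=4;x0,y0=240,200
im=cv2.resize(im[y0:y0+150,x0:x0+200],None,fx=K,fy=K,interpolation=cv2.INTER_CUBIC)
for z,r in((.156,.0645),):
  for u,v in proj(s,[H+[r*np.cos(a),r*np.sin(a),z] for a in th]): cv2.circle(im,(int((u-x0+.5)*K),int((v-y0+.5)*K)),1,(0,0,255),-1)
for X in (nuts[0],nuts[1],H+[0,0,.158]):
  u,v=proj(s,[X])[0]; cv2.circle(im,(int((u-x0+.5)*K),int((v-y0+.5)*K)),3,(0,255,0),-1)
cv2.imwrite('pics/side1.png',im)
E
```

```text
nuts [[0.5567426  0.20501046 0.149     ]
 [0.56716343 0.02128321 0.149     ]] 0.18402254108475716 [0.56195301 0.11314684 0.149     ]
ring [[0.56330266 0.17691405 0.156     ]
 [0.56140326 0.04944112 0.156     ]
 [0.50028161 0.11372681 0.156     ]]
pivot [[0.62125982 0.11431577 0.179     ]] end [[0.53532229 0.11261973 0.172     ]]
```

View pics/side1.png

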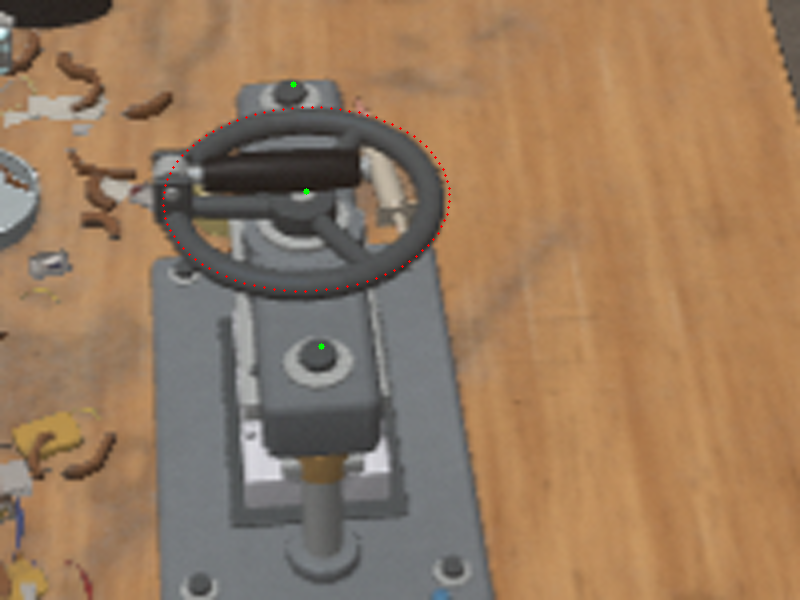

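The overlay agrees to within about 2 mm, with the true ring slightly towards +x and +y. I'll use hub (0.563, 0.114) and pivot (0.621, 0.1145). Now I'll approach, pinch the handle and swing it upright.

```bash
cat >> h.py <<'E'
HUB=np.array([.563,.1140])
def q(yaw):  # tool down, jaw axis (tool y) at world direction yaw-90deg
    return [0,np.cos(yaw/2),np.sin(yaw/2),0]
def F(n=5):
    f=[]
    for _ in range(n): f.append(state()['wrist_force']); hold(.01)
    return np.mean(f,0)
def rep(m=''):
    s=state();print(m,'t%.2f'%s['time_s'],np.round(s['position'],4),'F',np.round(s['wrist_force'],2),'op%.4f'%s['opening'])
E
python3 - <<'E'
from h import *
rep()
grip(.045)
goto([.559,.114,.30],q(.015));rep('above');print([F(3).round(2) for _ in range(3)])
line_to([.559,.114,.189],rate=.12);rep('down')
grip(.0,8);rep('grip')
E
```

```text
t1.35 [ 0.1971 -0.5666  0.2476] F [ 0.72  0.07 -0.61] op0.0877
above t4.89 [0.5592 0.1133 0.2999] F [-0.18 -0.7  -0.07] op0.0452
[array([-0.24, -0.38,  0.09]), array([ 0.32, -0.58, -0.13]), array([ 0.07, -0.32,  0.15])]
down t6.04 [0.5596 0.1141 0.1897] F [-0.09 -0.33  1.24] op0.0448
grip t6.58 [0.5592 0.1147 0.1893] F [-0.3   4.4   0.94] op0.0187
```

Run:
```python
from h import *
r=.062;p=np.array([.621,.1146,.172+.017])
for i,f in enumerate(np.linspace(0,1.571,13)[1:]):
    line_to(p+[-r*np.cos(f),0,r*np.sin(f)],rate=.08)
    if i%2: rep('%.2f'%f)
for k in range(1,6):
    line_to(p+[.001*k,0,r],rate=.03);f=F(4);print(k,f.round(2))
    if f[0]<-5: break
rep()
t=capture("side");x0,y0=240,150
cv2.imwrite('pics/side2.png',cv2.resize(t['img'][y0:y0+150,x0:x0+200,::-1],None,fx=3,fy=3,interpolation=cv2.INTER_CUBIC))
```

```text
0.26 t7.08 [0.5608 0.1148 0.2051] F [-2.42  3.22  0.44] op0.0186
0.52 t7.58 [0.5671 0.115  0.2204] F [-1.94  5.65  3.14] op0.0188
0.79 t8.07 [0.5775 0.1152 0.2335] F [-2.42  6.4   2.73] op0.0189
1.05 t8.57 [0.5908 0.1147 0.243 ] F [1.06 3.52 0.43] op0.0183
1.31 t9.07 [0.6051 0.1143 0.2484] F [ 2.5   3.23 -5.84] op0.0188
1.57 t9.57 [0.6187 0.1144 0.2502] F [-4.82  1.95 -5.08] op0.0189
1 [-6.    1.6  -4.11]
 t9.86 [0.6189 0.1144 0.2502] F [-6.89  1.48 -3.43] op0.0184
```

View pics/side2.png

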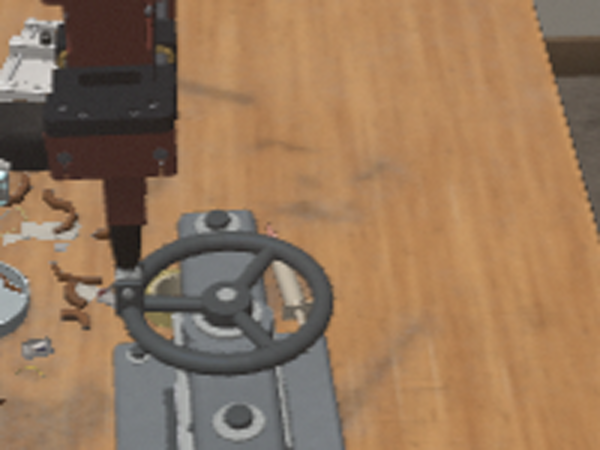

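The handle stands upright and contact force builds against the stop. I'll regrip lower and crank the first 1.6 rad, which is safe, while logging the forces.

```bash
cat >> h.py <<'E'
def crank(c,R,a0,a1,step=.1,z=.225,rate=.05,log=None,out=True):
    n=max(1,int(round(abs(a1-a0)/step)));o=[]
    for i,a in enumerate(np.linspace(a0,a1,n+1)[1:]):
        line_to([c[0]+R*np.cos(a),c[1]+R*np.sin(a),z],rate=rate)
        s=state();f=s['wrist_force'];ca,sa=np.cos(a),np.sin(a)
        o.append([a,s['position'][0],s['position'][1],-(f[0]*sa-f[1]*ca),f[0]*ca+f[1]*sa,f[2]])
    return np.array(o)
E
python3 - <<'E'
from h import *
np.set_printoptions(suppress=True,precision=4,linewidth=140)
grip(.04);rep('open')
line_to([.6205,.1148,.225],rate=.1);rep('low')
grip(0,20);rep('grip')
c=[.563,.1142]
o=crank(c,.0583,0,-1.6);np.save('c1.npy',o)
print(o.round(4));rep()
E
```

```text
open t10.46 [0.6223 0.1145 0.2513] F [-0.37 -0.43 -0.56] op0.0403
low t10.87 [0.6201 0.1148 0.2245] F [ 0.28 -0.03  0.02] op0.0400
grip t11.33 [0.6209 0.1147 0.2256] F [-0.09 -0.87  1.66] op0.0190
[[-0.1     0.6206  0.1082  0.3392 -2.2176  5.554 ]
 [-0.2     0.6196  0.1023  0.2682 -3.7712  5.5474]
 [-0.3     0.6181  0.0966 -0.0365 -2.8291  6.2023]
 [-0.4     0.616   0.0912 -0.1336 -3.3028  5.8538]
 [-0.5     0.6134  0.0862 -0.2553 -4.3182  6.8442]
 [-0.6     0.6103  0.0814  0.0616 -4.3805  5.263 ]
 [-0.7     0.6068  0.0769  0.5398 -4.2857  6.9844]
 [-0.8     0.6029  0.0728 -0.3079 -4.2035  6.3407]
 [-0.9     0.5985  0.069   0.3481 -5.6737  4.8891]
 [-1.      0.5939  0.0658 -0.7099 -5.7881  5.8066]
 [-1.1     0.5889  0.063   0.5966 -5.5259  5.9653]
 [-1.2     0.5838  0.0607 -0.0036 -5.2621  5.7256]
 [-1.3     0.5784  0.059  -0.2338 -7.0651  4.523 ]
 [-1.4     0.5729  0.0577 -0.4681 -5.846   5.3006]
 [-1.5     0.5673  0.057   0.1394 -5.405   5.2862]
 [-1.6     0.5617  0.0569  0.1198 -5.6366  3.1501]]
 t15.61 [0.5617 0.0569 0.2255] F [0.28 5.63 3.15] op0.0196
```

Run:
```python
from h import *
import threading,time
np.set_printoptions(suppress=True,precision=3,linewidth=140)
c=[.563,.1142]
o=crank(c,.0583,-1.6,-1.72,step=.01,rate=.02);print(o[:,[0,3,4]].T)
rep()
def tk(a,s): f=s['wrist_force'];return -(f[0]*np.sin(a)-f[1]*np.cos(a)),f[0]*np.cos(a)+f[1]*np.sin(a)
L=[];err=[]
th=threading.Thread(target=lambda:crank(c,.0583,-1.72,-1.9,step=.18,rate=.03))
th.start()
while th.is_alive():
    try: s=state();L.append((round(s['time_s'],3),*np.round(tk(-1.8,s),2)))
    except Exception as e: err.append(repr(e))
    time.sleep(.002)
d=list(dict.fromkeys(L));print(len(d),d[::max(1,len(d)//15)],err[:1]);rep()
t=capture("side");x0,y0=240,150
cv2.imwrite('pics/side3.png',cv2.resize(t['img'][y0:y0+150,x0:x0+200,::-1],None,fx=3,fy=3,interpolation=cv2.INTER_CUBIC))
```

```text
Still running in the background as job /tmp/bash_jobs.1000/fc2c0642030c (pid 618). You'll get a notice when it ends.
```

```bash
J=/tmp/bash_jobs.1000/fc2c0642030c; cat $J/stdout|head -20; kill -9 -- -$(cat $J/pid); sleep 1; timeout 60 python3 - <<'E'
from h import *
rep()
t=capture("side");x0,y0=240,150
cv2.imwrite('pics/side3.png',cv2.resize(t['img'][y0:y0+150,x0:x0+200,::-1],None,fx=3,fy=3,interpolation=cv2.INTER_CUBIC))
E
```

```text
t19.11 [0.545  0.0597 0.2256] F [2.36 5.83 1.84] op0.0192
```

View pics/side3.png

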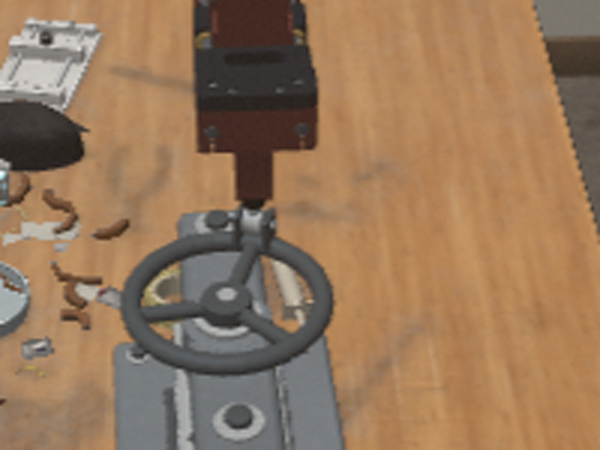

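The wheel followed the handle: the clevis is now on the right-hand side (px 255,222) and the handle is upright in the jaws. Polling from a thread deadlocked, so I'll drop that. Next I'll test small quasi-static steps, reading each one the same way.

```bash
timeout 120 python3 - <<'E'
from h import *
np.set_printoptions(suppress=True,precision=2,linewidth=160)
c=[.563,.1142]
o=crank(c,.0583,-1.9,-1.98,step=.01,rate=.02);print(o[:,[3,4]].T);rep()
o=crank(c,.0583,-1.98,-2.16,step=.03,rate=.01);print(o[:,[3,4]].T);rep()
o=crank(c,.0583,-2.16,-2.4,step=.24,rate=.03);print(o[:,[3,4]].T);rep()
for _ in range(4):
  hold(.01);s=state();a=-2.4;f=s['wrist_force'];print(round(s['time_s'],3),np.round([-(f[0]*np.sin(a)-f[1]*np.cos(a)),f[0]*np.cos(a)+f[1]*np.sin(a)],2),s['qd'].round(4) if hasattr(s['qd'],'round') else s['qd'])
E
```

```text
[[ 0.78  1.59  1.43  2.72  2.77  2.23  3.26  2.36]
 [-5.65 -5.12 -5.17 -5.08 -5.41 -5.31 -4.67 -4.98]]
 t21.16 [0.54 0.06 0.23] F [4.15 3.63 0.74] op0.0190
[[ 1.97  2.41  1.75  1.95  2.34  1.16]
 [-5.37 -4.15 -4.71 -5.12 -5.15 -4.36]]
 t23.11 [0.53 0.07 0.23] F [3.39 2.98 1.48] op0.0192
[[ 0.72]
 [-5.65]]
 t23.73 [0.52 0.08 0.23] F [4.66 3.28 4.72] op0.0191
23.733 [ 0.73 -4.82] [-0.  0. -0.  0.  0.  0.]
23.742 [ 1.4 -5.4] [-0.  0. -0.  0.  0.  0.]
23.75 [ 1.1  -4.86] [-0.  0.  0.  0.  0.  0.]
23.758 [ 0.19 -4.96] [-0. -0.  0.  0.  0.  0.]
```

Small steps show the true running drag of about 2.5 N. Settled readings from coarser steps have a constant negative offset, so they still compare with each other. I'll crank in uniform 0.15 rad steps and stop at the first rise in effort.

```bash
cat >> h.py <<'E'
C0=[.563,.1142]
def step(a,rate=.05,n=3):
    line_to([C0[0]+.0583*np.cos(a),C0[1]+.0583*np.sin(a),.225],rate=rate)
    f=F(n);return -(f[0]*np.sin(a)-f[1]*np.cos(a)),f[0]*np.cos(a)+f[1]*np.sin(a)
E
timeout 200 python3 - <<'E'
from h import *
a=-2.4;T=[];A=[];Rr=[]
while a>-8.7:
    a-=.15;t,r=step(a);T.append(t);A.append(a);Rr.append(r)
    if len(T)>=4:
        b=np.median(T[:-2])
        if np.mean(T[-2:])-b>1.1 and T[-1]-b>.9: break
    if T[-1]>5 or state()['time_s']>50: break
print('a',a);print(np.round(np.c_[A,T,Rr],2).tolist());rep()
np.save('coarse.npy',np.c_[A,T])
E
```

```text
a -4.65
[[-2.55, -0.53, -5.01], [-2.7, -0.78, -4.66], [-2.85, -0.3, -3.83], [-3.0, -0.9, -3.91], [-3.15, -0.52, -2.65], [-3.3, -0.78, -2.75], [-3.45, -0.62, -2.36], [-3.6, -0.42, -1.75], [-3.75, -0.57, -1.29], [-3.9, -0.75, -0.04], [-4.05, -0.39, -0.03], [-4.2, 0.05, 1.11], [-4.35, -0.51, 1.77], [-4.5, 0.62, 1.76], [-4.65, 1.23, 2.14]]
 t29.01 [0.5576 0.1727 0.2254] F [-1.15  3.05  9.74] op0.0190
```

Effort is rising. The radial force shows the circle centre is about 2 mm low in y, so I'll correct that and probe with fine steps like the earlier ones.

```bash
sed -i 's/^C0=.*/C0=[.563,.1160]/' h.py
timeout 100 python3 - <<'E'
from h import *
o=[]
for i in range(8):
    a=-4.65-.01*(i+1);o.append(step(a,.02,2))
print(np.round(o,2).tolist());rep()
E
```

```text
[[2.8, -2.4], [3.65, -1.9], [4.0, -1.8], [3.98, -1.87], [4.23, -2.06], [4.39, -1.52], [4.73, -1.68], [4.83, -2.23]]
 t31.14 [0.5611 0.1733 0.2254] F [-3.92 -1.45 12.27] op0.0190
```

```bash
timeout 100 python3 - <<'E'
from h import *
o=[]
for i in range(12):
    a=-4.73-.01*(i+1);t=step(a,.02,2);o.append((round(a,2),*np.round(t,2)))
    if i>2 and np.mean([x[1] for x in o[-3:]])>5.8: break
print(o);rep()
E
```

```text
[(-4.74, np.float64(4.47), np.float64(-1.94)), (-4.75, np.float64(4.64), np.float64(-1.88)), (-4.76, np.float64(4.35), np.float64(-2.04)), (-4.77, np.float64(4.92), np.float64(-1.86)), (-4.78, np.float64(4.75), np.float64(-2.55)), (-4.79, np.float64(4.86), np.float64(-1.8)), (-4.8, np.float64(5.48), np.float64(-1.35)), (-4.81, np.float64(4.87), np.float64(-1.11)), (-4.82, np.float64(4.52), np.float64(-1.24)), (-4.83, np.float64(4.66), np.float64(-1.49)), (-4.84, np.float64(5.44), np.float64(-2.09)), (-4.85, np.float64(5.2), np.float64(-1.09))]
 t34.34 [0.5677 0.1731 0.2253] F [-5.59 -0.05 14.19] op0.0191
```

```bash
timeout 100 python3 - <<'E'
from h import *
for i in range(5):
    a=-4.85-.01*(i+1);print(np.round(step(a,.02,2),2))
rep()
grip(.05);rep('open')
p=state()['position'];line_to([p[0],p[1],.31],rate=.15);rep('up')
for y in (1.4,1.4-np.pi): print(y,ik([.565,.165,.30],q(y)))
goto([.44,-.05,.31],q(1.4-np.pi) if ik([.565,.165,.30],q(1.4-np.pi)) is not None and ik([.565,.165,.30],q(1.4)) is None else q(1.4))
rep('away')
t=capture("top");cv2.imwrite('pics/top2.png',cv2.resize(t['img'][171:321,187:387,::-1],(800,600),interpolation=cv2.INTER_CUBIC))
s=capture("side");cv2.imwrite('pics/side4.png',cv2.resize(s['img'][150:300,240:440,::-1],None,fx=4,fy=4,interpolation=cv2.INTER_CUBIC))
for n,l in(("t","handle_end"),("t","fold_pivot"),("s","handle_mid")):
    print(l,[(np.round(x['location'],3),x['conf']) for x in look_for(l,t if n=="t" else s)[:1]])
E
```

```text
[ 5.71 -2.33]
[ 5.85 -1.73]
[ 5.43 -1.44]
[ 5.34 -0.52]
[ 6.09 -1.28]
 t35.67 [0.5704 0.1728 0.2253] F [-5.17  0.2  14.26] op0.0191
open t36.34 [0.5738 0.1733 0.2249] F [-0.11 -0.21  1.46] op0.0499
up t37.06 [0.5734 0.1731 0.3093] F [-0.94 -0.16 -1.06] op0.0498
1.4 [ 1.66807490e-01  3.00384189e-01  1.46492163e+00 -4.44089210e-16
  1.37628684e+00  3.37603817e-01]
-1.7415926535897932 [ 1.66807490e-01  3.00384189e-01  1.46492163e+00 -4.44089210e-16
  1.37628684e+00 -2.80398884e+00]
away t38.67 [ 0.4401 -0.0498  0.3097] F [-0.63 -0.01 -0.25] op0.0498
handle_end [(array([0.569, 0.173, 0.246]), 0.75)]
fold_pivot [(array([0.564, 0.115, 0.163]), 0.95)]
handle_mid [(array([0.569, 0.178, 0.222]), 0.94)]
```

View pics/top2.png

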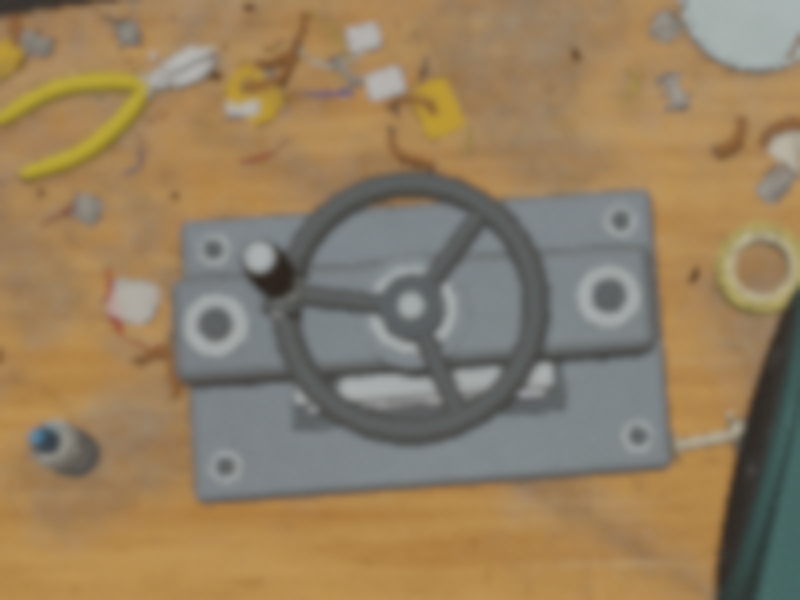

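View pics/side4.png

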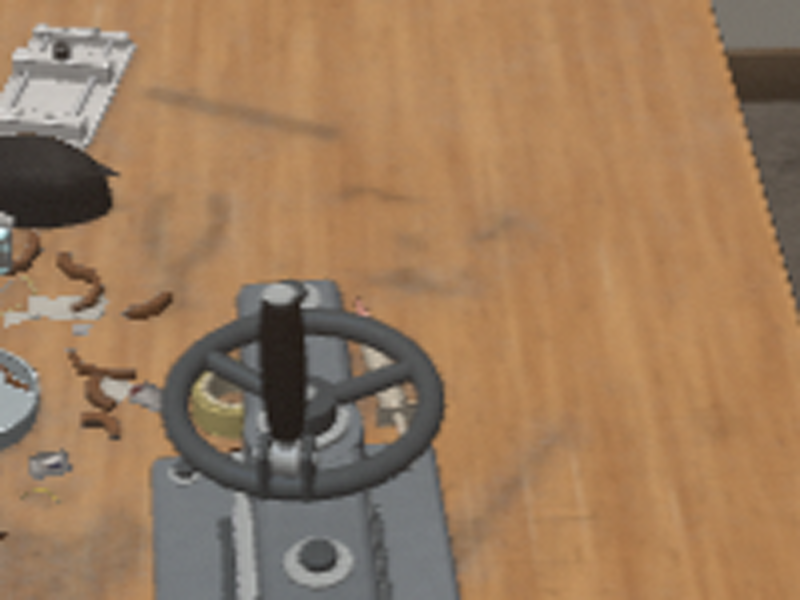

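The final fine readings average about 5.7 N, which is 3 N above the 2.7 N running value, so about 40 N on the plate. The top view shows the grip end at crop (262,258) and the hub at (411,306). In the side view the handle stands upright over the clevis. Now I'll pinch it with the jaws tangential and fold it.

```bash
timeout 100 python3 - <<'E'
from h import *
t=capture("top");c=lambda u,v:(187+u/4-.375,171+v/4-.375)
e=bp(t,[c(262,258)],.258)[0];h=bp(t,[c(411,306)],.158)[0];cl=bp(t,[c(285,303)],.176)[0]
print('end',e,'hub',h,'clevis',cl)
P=np.array([.5705,.1728]) if abs(e[0]-.5705)>.006 else np.array([(e[0]+.5705)/2,.1728])
v=P-[.563,.115];psi=np.arctan2(v[1],v[0]);u=v/np.linalg.norm(v);print('P',P,'psi',psi,np.linalg.norm(v))
tg=np.array([u[1],-u[0]])  # clockwise
r=.062
goto([*P,.31],q(psi));rep('above');f0=F(6)
line_to([*P,.251],rate=.1);grip(0,8);f=F(6)-f0;rep('grip');print('tang(cw) %.2f rad %.2f'%(f[:2]@tg,f[:2]@u))
b=(f[:2]@tg)/2000*0.8
b=np.clip(b,-.002,.002);line_to([*(P+b*tg),.251],rate=.02);f=F(6)-f0;print('b',b,'tang %.2f'%(f[:2]@tg));rep()
np.savez('fold.npz',P=P+b*tg,u=u,tg=tg,f0=f0,psi=psi)
E
```

```text
end [0.56974996 0.16980362 0.258     ] hub [0.56300169 0.11315385 0.158     ] clevis [0.56263357 0.1692037  0.176     ]
P [0.57012498 0.1728    ] psi 1.448145498494922 0.05823749100778614
above t39.98 [0.5697 0.1718 0.3099] F [ 1.17 -0.39  0.17] op0.0497
grip t41.42 [0.5701 0.1729 0.2512] F [-0.57  0.68  2.24] op0.0186
tang(cw) -1.08 rad 0.22
b -0.00043155720688150114 tang -0.59
 t41.72 [0.5699 0.1729 0.2512] F [0.57 0.45 1.51] op0.0186
```

```bash
timeout 100 python3 - <<'E'
from h import *
d=np.load('fold.npz');P,u,tg,f0=d['P'],d['u'],d['tg'],d['f0'];r=.062
for i,f in enumerate(np.linspace(1.571,0,13)[1:]):
    line_to([*(P-u*r*np.cos(f)),.189+r*np.sin(f)],rate=.08)
    if i%2: 
        F_=state()['wrist_force']-f0;print('%.2f tang %.2f rad %.2f z %.2f'%(f,F_[:2]@tg,F_[:2]@u,F_[2]))
rep()
grip(.04);rep('open')
p=state()['position'];line_to([p[0],p[1],.235],rate=.12);grip(0,8)
e=P-u*.078;f1=F(5)
line_to([*e,.225],rate=.1)
for z in np.arange(.213,.2005,-.0015):
    line_to([*e,z],rate=.03);fz=(F(3)-f1)[2];print('%.4f %.2f'%(z,fz))
    if fz>5: break
rep()
line_to([*e,.31],rate=.15);goto([.44,-.05,.31],q(1.4));rep('away')
t=capture("top");s=capture("side")
a=cv2.resize(t['img'][196:296,220:353,::-1],(532,400),interpolation=cv2.INTER_CUBIC)
b=cv2.resize(s['img'][200:300,270:353,::-1],(268,323),interpolation=cv2.INTER_CUBIC)
im=np.zeros((400,800,3),np.uint8);im[:,:532]=a;im[:323,532:]=b;cv2.imwrite('pics/end.png',im)
E
```

```text
1.31 tang -0.96 rad -1.64 z 2.17
1.05 tang -0.51 rad -0.80 z -1.30
0.79 tang -0.47 rad 1.12 z -2.20
0.52 tang -0.16 rad 3.19 z -3.46
0.26 tang 0.02 rad 4.11 z -2.62
0.00 tang -0.80 rad 3.28 z 0.95
 t44.72 [0.5623 0.1112 0.1894] F [-0.04  3.12  0.84] op0.0190
open t45.26 [0.5621 0.1112 0.189 ] F [-0.72 -0.05  0.91] op0.0399
0.2130 0.16
0.2115 -0.41
0.2100 -0.11
0.2085 -0.21
0.2070 0.11
0.2055 2.22
0.2040 7.13
 t49.14 [0.5612 0.0954 0.205 ] F [0.48 0.03 5.55] op0.0005
away t50.77 [ 0.4407 -0.0497  0.31  ] F [0.94 0.54 0.83] op0.0005
```

View pics/end.png

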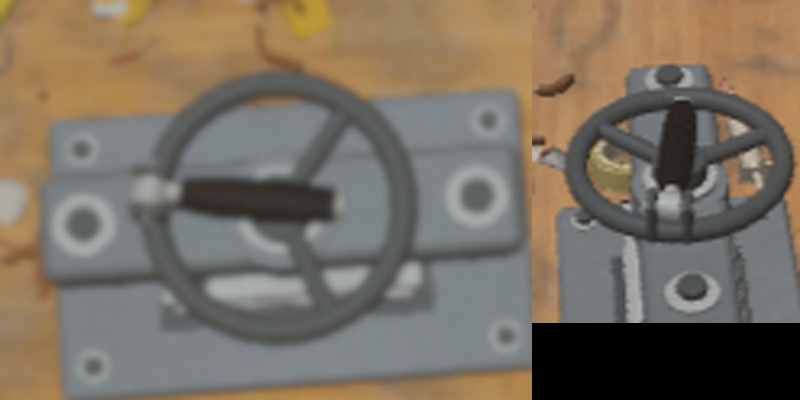

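The handle lies flat across the hub: pressing on its end met a firm stop with its top at about 181 mm. The lower spoke is at the same angle as before folding, so the wheel did not turn back. Handing in.

```bash
timeout 60 python3 -c "
from h import *
job_done();rep()"
```

```text
the job is handed in; nothing more can be done
the job is handed in; nothing more can be done
```

The press is clamped and the job is handed in, at about 51 s of the 72 s allowed. I swung the handle upright against its stop, cranked the wheel clockwise about 4.9 rad, and folded the handle back flat. No verdict came back.

- **Clamping:** I felt contact at about 4.4 rad. The effort at the handle went from about 2.7 N running drag to about 5.7 N, which is roughly 40 N on the plate. Part-way through, two estimates disagreed: about 32 N by fine-step effort and about 42 N by angle past contact. I cranked another 0.05 rad, which brought the effort to the 3 N target. By angle the load may be a few newtons more, still under the 70 N limit.
- **Folding back:** Pressing on the folded handle met a firm stop with its top at about 181 mm, so it lies flat. Sideways force during the fold stayed at about 1 N or less.
- **Press not slackened:** The lower spoke sat at the same angle before and after folding. The upper-right spoke read about 3° back, which is within my reading error and at most about 5 N of load.
- **While cranking:** The circle centre I first used was about 2 mm off in y. The handle may have leaned slightly inwards for a short stretch before I corrected it.
- **Other things on the bench:** I did not touch the bottle, tape or syringe. I did not measure their positions again at the end.

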